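Press down the taped flaps in order

TASK

Each of the three cream faceted sculpture pieces has a tape-backed flap standing partly open. With a fingertip, gently press the flaps down flat, one after the other: first the one with the red dot, then yellow, then blue. Only press: do not lift, tip or shove the pieces, and leave the other things on the bench where they are.

Things in the scene. Friction and masses are not known exactly. Their poses are not given: they have to be found in the camera images.
- red_piece: loose cream eight-sided faceted sculpture piece, about 132 mm across and 60 mm tall to its flat top (0.3 to 0.6 kg), standing on the table; the one whose flap has a red dot. Origin under its centre, z up. On top: a 6 mm dark foam-tape pad and over it a cream flap 60 x 60 x 3 mm, hinged along y at x = +30 mm, z = 66 mm; its free edge points to the piece's -x. Lying flat, the flap's upper face is 69 mm above the table
- red_dot (a point): centre of the red dot (28 mm wide) on the upper face of that flap, 46 mm from the hinge and 14 mm from the free edge; it moves with the flap
- red_flap (a joint): angle of that flap, rad: 0 = lying flat on its pad; positive = free edge raised (starts 0.28 to 0.48, dot 13 to 21 mm above its flat height). It stays where it is left. About 1 to 1.5 N at the dot moves it; once flat, the springy foam under it gives way from about 1.6 N by 0.3 mm per further newton, 5.5 mm at most, and springs back when let go (this sinking does not show in the angle)
- yellow_piece: loose cream eight-sided faceted sculpture piece, about 132 mm across and 74 mm tall to its flat top (0.3 to 0.6 kg), standing on the table; the one whose flap has a yellow dot. Origin under its centre, z up. On top: a 6 mm dark foam-tape pad and over it a cream flap 60 x 60 x 3 mm, hinged along y at x = +30 mm, z = 80 mm; its free edge points to the piece's -x. Lying flat, the flap's upper face is 83 mm above the table
- yellow_dot (a point): centre of the yellow dot (28 mm wide) on the upper face of that flap, 46 mm from the hinge and 14 mm from the free edge; it moves with the flap
- yellow_flap (a joint): angle of that flap, rad: 0 = lying flat on its pad; positive = free edge raised (starts 0.28 to 0.48, dot 13 to 21 mm above its flat height). It stays where it is left. About 1 to 1.5 N at the dot moves it; once flat, the springy foam under it gives way from about 1.6 N by 0.3 mm per further newton, 5.5 mm at most, and springs back when let go (this sinking does not show in the angle)
- blue_piece: loose cream eight-sided faceted sculpture piece, about 132 mm across and 88 mm tall to its flat top (0.3 to 0.6 kg), standing on the table; the one whose flap has a blue dot. Origin under its centre, z up. On top: a 6 mm dark foam-tape pad and over it a cream flap 60 x 60 x 3 mm, hinged along y at x = +30 mm, z = 94 mm; its free edge points to the piece's -x. Lying flat, the flap's upper face is 97 mm above the table
- blue_dot (a point): centre of the blue dot (28 mm wide) on the upper face of that flap, 46 mm from the hinge and 14 mm from the free edge; it moves with the flap
- blue_flap (a joint): angle of that flap, rad: 0 = lying flat on its pad; positive = free edge raised (starts 0.28 to 0.48, dot 13 to 21 mm above its flat height). It stays where it is left. About 1 to 1.5 N at the dot moves it; once flat, the springy foam under it gives way from about 1.6 N by 0.3 mm per further newton, 5.5 mm at most, and springs back when let go (this sinking does not show in the angle)
- glue_gun: hot glue gun lying on its side, cold and unplugged: black barrel about 235 mm long along its y, red handle along its +x, 45 mm tall; origin on the table under the barrel; loose bystander
- dowel: square wooden bar 150 x 22 x 22 mm, long along its y; origin under its centre; loose bystander
- tape_roll: roll of tan tape lying flat, 90 mm across, 24 mm tall; origin under its centre; loose bystander
- gift_box: small six-sided cream card box, 80 mm across, 42 mm tall; origin under its centre; loose bystander
- stick_cup: empty grey cup, 72 mm across, 85 mm tall, standing; origin under its centre; loose bystander
- steel_weight: square steel weight 50 x 30 x 30 mm; origin under its centre; loose bystander

How it is judged:
By the outcome, as a careful person would: the job done as asked, in the order asked, and still so for the second after the job is handed in, with the robot touching nothing.
It also fails if it takes over 51 s, if anything falls off the work surface, if the arm or the gripper's body presses on something with over 40 N, if the wrist force passes 120 N, or if a joint passes its speed limit or range.

ROBOT

A 6-joint arm with a two-finger parallel gripper is mounted at the origin on the work surface. World frame = base frame: x ahead of the robot, y to its left, z up, the work surface at z = 0. Lengths are in m, angles in rad, forces in N, time in s.
With the tool pointing down it reaches from about 0.3 to 0.775 m from the base axis. Payload 14.6 kg.
Tool frame: the origin (TCP) lies on the centre line of the jaws, within the pads' length; the fingertips stand 14 mm ahead of it and the grasp point (between the pads) lies 5 mm behind it; x points along the fingers, z is the direction in which the jaws open and shut, and the axes are right-handed (so a half turn about x gives the same grasp; the last joint's range is limited). The gripper opens to 94 mm and grips with 3 to 60 N. Pads are 16 mm wide; open, the fingers measure 119 mm over their backs; the gripper's body (75 mm by 177 mm) begins 78 mm behind the grasp point.
Start: joints at [1.15, 0.3, 1.521, -0, 1.321, -0.067], TCP at [0.191, 0.516, 0.219] pointing down, gripper open.
Joint ranges: [-3.03, 3.03], [-0.79, 2.21], [0.23, 2.52], [-1.04, 4.18], [0, 3.07], [-2.55, 2.55]. Speed limits (rad/s): [2.22, 2.22, 2.57, 3.14, 3.14, 3.14].

INTERFACE

Orientations are given as a unit quaternion [x, y, z, w].
In Python, from plant import telemetry, cams, robot, finder gives the robot as it stands.
- The arm moves only by the shell command python3 -m crank 'ROWS'. ROWS is a JSON object of lists of equal length, an entry for each row: "translation": the shift along the tool's x, y, z each as a share of 0.08 m, from -1 to 1, a list of three; "delta_rot": the turn, a rotation vector about the tool's x, y, z each as a share of 60 degrees, from -1 to 1, a list of three; "fingers": the opening in per cent of the stroke, from 0 (shut) to 100 (fully open). In form: {"translation": [[tx, ty, tz], ...], "delta_rot": [[wx, wy, wz], ...], "fingers": [fingers, ...]}. A call has 1 to 12 rows; each row is the pose to reach, as a shift and turn from the pose commanded when the call began, along the tool's axes at that moment; what a row does not reach only later rows make up. A row lasts 1/12 s, in which the tool goes at most 41.7 mm and 7.16 degrees, less where a joint would pass 70% of its speed; a pose out of reach is approached as far as the arm can. A call with a number of a shift or a turn outside -1 to 1 is refused whole. A call with a gripper value outside its range is refused whole. The fingers move at their own pace and stop on an object; the grip force is fixed at half the most. Time passes only in rows, so rows that repeat a pose let the fingers close. It gives the time, the measured TCP pose, the force and the opening at its end, in the units of the state.
- telemetry.get_state(): the state, without advancing time (a new reading comes with each control period).
- cams.grab_frame(name): name is "side" or "top"; returns a dict with "image" (480x640x3 uint8, blue, green, red), "fov_y" (degrees; the focal length in pixels is half the picture's height over the tangent of half this angle, whatever the lens; pixels are square), "cx", "cy" (the principal point, pixels), "R" (3x3) and "t" (3): a world point X has camera coordinates R X + t. Camera axes: x right, y down, z forward; pixel columns grow to the right and rows downward; lengths in m; the calibration is good to about 2 mm. A picture is of the moment at which its call begins. There is no depth.
- robot.hand_in(): hands the job in, once; it reports no verdict.
Trained networks look in a picture, given as the dict that the camera call returned (one of the last four; its "shot" number tells which), for a name from the list of things; names that differ only in an ending like _2 or _b are one class to them, and where a whole thing is asked for, a point or a joint stands for the part that bears it (a point fixed in the world has none). Each returns a list of dicts, best first, with "conf" (0 to 1); they miss things now and then, are a little off and sometimes report something else, mostly with a low value. They report only what shows in the picture. A call takes as long as a camera call.
- finder.look_for(picture, query): "box" ([left, top, width, height] in pixels, round what is visible of it).
- finder.silhouettes(picture, query): "mask" (480x640 bool, what is visible of it) and "box" ([left, top, width, height] in pixels, round what is visible of it).
- finder.tip_of(picture, query): "position" ([column, row] in pixels: a listed point, or the origin of a listed thing).
The state is a dict: "time": time; "joint_positions": joint angles; "joint_vel": joint speeds; "tau": joint torques, N m; "position": TCP position; "orientation": TCP orientation; "force": force on the tool from outside, world axes, zero at the start; "moment": the same for the moment, N m; "grip_width": finger opening in m.
Only numpy, scipy, OpenCV 4.12 (cv2) and the standard library are available. Lean on these libraries where they do the work, as an engineer would, in place of code of your own. Each camera call takes 0.05 s, during which the arm holds its last target. There are 200 camera calls.

## Working session

There is one attempt and no reset: what is moved stays moved. The work goes in short steps, Python scripts to look and compute and a shell command to move; the robot and the scene stay as the last step left them, time stands still between calls to the robot, and variables do not carry over. Pictures are saved under pics/ and viewed, about 8 in all and at most 12, crops included, and the job is handed in when it is done.

```bash
mkdir -p pics; cat > h.py <<'E'
import numpy as np, cv2
from plant import telemetry, cams, robot, finder
def K(p):
    f=240/np.tan(np.radians(p['fov_y'])/2); return f
def proj(p,X):
    c=np.array(p['R'])@np.array(X)+np.array(p['t']); f=K(p); return np.array([p['cx']+f*c[0]/c[2],p['cy']+f*c[1]/c[2]])
def ray(p,uv):
    R=np.array(p['R']); f=K(p); d=R.T@np.array([(uv[0]-p['cx'])/f,(uv[1]-p['cy'])/f,1]); o=-R.T@np.array(p['t']); return o,d/np.linalg.norm(d)
def atz(p,uv,z):
    o,d=ray(p,uv); return o+d*(z-o[2])/d[2]
def tri(p,a,q,b):
    A=[];B=[]
    for pp,u in((p,a),(q,b)):
        o,d=ray(pp,u); M=np.eye(3)-np.outer(d,d); A.append(M);B.append(M@o)
    X=np.linalg.solve(sum(A),sum(B)); return X, np.linalg.norm(proj(p,X)-a)+np.linalg.norm(proj(q,X)-b)
E
python3 - <<'E'
from h import *
np.set_printoptions(precision=4,suppress=True)
S=cams.grab_frame('side');T=cams.grab_frame('top')
cv2.imwrite('pics/s.png',S['image']);cv2.imwrite('pics/t.png',T['image'])
for p in(S,T): print(p['fov_y'],-np.array(p['R']).T@p['t'],np.array(p['R'])[2])
for c in('red','yellow','blue'):
    d={}
    for n,p in(('s',S),('t',T)):
        for k in('_dot','_piece'):
            r=finder.tip_of(p,c+k); print(c+k,n,[(np.round(x['position'],1).tolist(),round(x['conf'],2)) for x in r[:2]])
            if r:d[n+k]=np.array(r[0]['position'])
    if 's_dot' in d and 't_dot' in d: print(' dot tri',tri(S,d['s_dot'],T,d['t_dot']))
    if 't_piece' in d: print(' piece top z0',atz(T,d['t_piece'],0))
    if 's_piece' in d: print(' piece side z0',atz(S,d['s_piece'],0))
print(telemetry.get_state())
E
```

```text
51.20458206776584 [ 0.4576 -0.7451  0.9118] [ 0.0642  0.7178 -0.6932]
42.612990918385876 [0.3568 0.0977 1.299 ] [ 0.1416  0.0062 -0.9899]
red_dot s []
red_piece s [([279.1, 235.4], 0.66)]
red_dot t [([219.9, 282.8], 0.75)]
red_piece t [([228.2, 287.0], 0.63)]
 piece top z0 [0.4606 0.2838 0.    ]
 piece side z0 [0.4697 0.2853 0.    ]
yellow_dot s [([322.9, 273.4], 0.69), ([359.5, 237.9], 0.57)]
yellow_piece s [([323.6, 300.9], 0.63)]
yellow_dot t [([346.6, 239.7], 0.72)]
yellow_piece t [([344.1, 235.8], 0.92)]
 dot tri (array([0.5535, 0.0373, 0.0955]), np.float64(7.054509881235146))
 piece top z0 [0.5695 0.0376 0.    ]
 piece side z0 [0.5646 0.039  0.    ]
blue_dot s [([284.5, 404.1], 0.64)]
blue_piece s [([291.8, 435.0], 0.92), ([359.5, 235.8], 0.66)]
blue_dot t [([519.9, 287.8], 0.62)]
blue_piece t [([503.7, 285.7], 0.94)]
 dot tri (array([ 0.452 , -0.2927,  0.1175]), np.float64(4.50133812064043))
 piece top z0 [ 0.4615 -0.2979  0.    ]
 piece side z0 [ 0.4661 -0.2916  0.    ]
{'time': 0.7, 'joint_positions': array([ 1.1504,  0.2999,  1.521 ,  0.    ,  1.3207, -0.0666]), 'joint_vel': array([-0.0014, -0.0008, -0.0003, -0.0004,  0.0005,  0.002 ]), 'tau': array([ -0.0003, -53.1576, -35.2877,   0.0709,   0.0212,  -0.0001]), 'position': array([0.1906, 0.5159, 0.2195]), 'orientation': array([-0.4042,  0.5802,  0.4042,  0.5802]), 'force': array([ 0.143 , -0.1499, -0.4444]), 'moment': array([-0.0156, -0.0605,  0.015 ]), 'grip_width': 0.09454063604473639}
```

View pics/t.png

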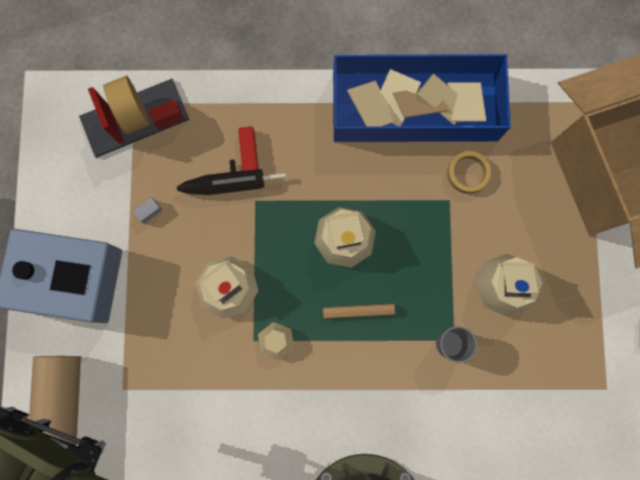

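View pics/s.png

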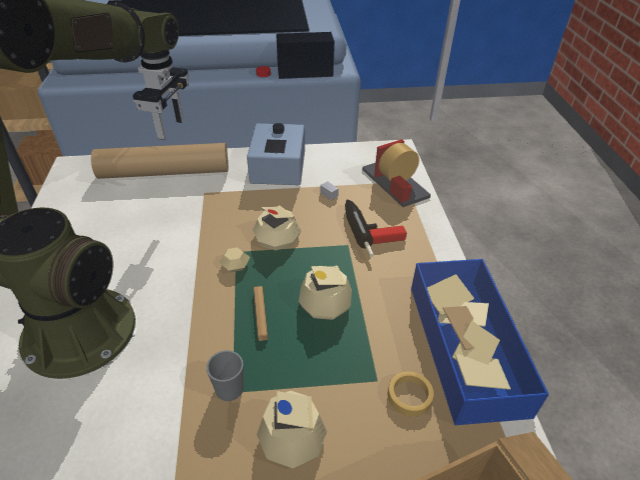

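The top picture shows the red dot at about (224,288), yellow (348,238) and blue (522,286). In the side picture they are at about (273,212), (321,275) and (285,407). The finder was off by up to about 5 px, so I'll take the dots by colour instead.

```bash
cat >> h.py <<'E'
G={'red':(224,288,273,212),'yellow':(348,238,321,275),'blue':(522,286,285,407)}
H={'red':.069,'yellow':.083,'blue':.097}
def dot(p,c,uv,r=14):
    h=cv2.cvtColor(p['image'],cv2.COLOR_BGR2HSV).astype(int); hh=h[...,0]
    m={'red':(hh<8)|(hh>172),'yellow':(hh>17)&(hh<27)&(h[...,1]>135),'blue':(hh>100)&(hh<130)}[c]&(h[...,1]>120)&(h[...,2]>80)
    y,x=np.mgrid[:480,:640]; m&=(abs(x-uv[0])<r)&(abs(y-uv[1])<r)
    n,l,st,ce=cv2.connectedComponentsWithStats(m.astype(np.uint8)); 
    if n<2:return None,0
    i=1+np.argmax(st[1:,4]); return ce[i],st[i,4]
E
python3 - <<'E'
from h import *
from scipy.spatial.transform import Rotation as Ro
np.set_printoptions(precision=4,suppress=True)
s=cv2.imread('pics/s.png');t=cv2.imread('pics/t.png')
S=cams.grab_frame('side');T=cams.grab_frame('top')
for c,g in G.items():
    a,n=dot(S,c,g[2:]);b,m=dot(T,c,g[:2]); print(c,a,n,b,m)
    X,e=tri(S,a,T,b); print('  dot',X,e,'above flat',X[2]-H[c])
print(Ro.from_quat(telemetry.get_state()['orientation']).as_matrix())
c1=cv2.resize(T['image'][255:320,190:260],None,fx=5,fy=5,interpolation=2);c2=cv2.resize(T['image'][205:270,313:383],None,fx=5,fy=5,interpolation=2);c3=cv2.resize(T['image'][253:318,478:548],None,fx=5,fy=5,interpolation=2)
d=[cv2.resize(S['image'][y:y+65,x:x+70],None,fx=5,fy=5,interpolation=2)for x,y in((242,195),(290,255),(255,385))]
im=np.vstack([np.hstack([c1,c2,c3]),np.hstack(d)]);cv2.imwrite('pics/c.png',cv2.resize(im,(798,494)))
E
```

```text
red [272.069  211.3103] 29 [224.2941 287.5378] 119
  dot [0.4536 0.2786 0.0907] 1.1002620877812364 above flat 0.0216839324537315
yellow [320.1286 274.5429] 70 [347.7984 237.2903] 124
  dot [0.5525 0.0348 0.096 ] 1.6934959662699463 above flat 0.013048723711820268
blue [284.1342 406.7517] 149 [521.6132 285.7736] 106
  dot [ 0.4535 -0.2967  0.1163] 1.8008098483324386 above flat 0.019275731012960567
[[ 0.     -0.9381  0.3465]
 [ 0.0001  0.3465  0.9381]
 [-1.      0.      0.0001]]
```

View pics/c.png

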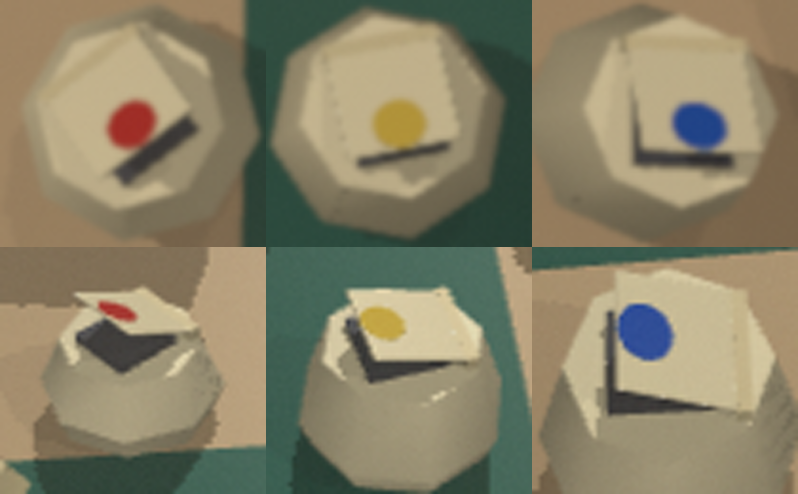

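The heights fit what is given: 21.7, 13.0 and 19.3 mm above flat, each about the right distance from its piece's centre. My press points, midway along each dot's path, are red (0.4505, 0.276), yellow (0.551, 0.0345) and blue (0.4505, -0.2966). First move is to above red with the fingers shut.

```bash
for i in 1 2 3 4 5; do python3 -m crank '{"translation":[[0.1,-0.41,-0.17],[0.16,-0.817,-0.3375],[0.16,-0.817,-0.3375]],"delta_rot":[[0,0,0],[0,0,0],[0,0,0]],"fingers":[0,0,0]}'|tail -c 600; done
python3 - <<'E'
from h import *
from scipy.spatial.transform import Rotation as Ro
s=telemetry.get_state();R=Ro.from_quat(s['orientation']).as_matrix()
print(s['time'],s['position'],s['force'],s['grip_width']);print(R.round(4))
print(R.T@(np.array([.4505,.276,.115])-s['position'])/.08)
S=cams.grab_frame('side');cv2.imwrite('pics/a.png',S['image'][120:360,130:450])
E
```

```text
time: 1.05
position: [0.2452, 0.465, 0.2057]
orientation: [-0.404, 0.581, 0.403, 0.58]
force: [0.8, 0.5, -0.4]
grip_width: 0.0775
time: 1.3
position: [0.2971, 0.4171, 0.193]
orientation: [-0.404, 0.581, 0.403, 0.58]
force: [0.0, 0.5, 0.2]
grip_width: 0.0572
time: 1.55
position: [0.3489, 0.3694, 0.1803]
orientation: [-0.404, 0.581, 0.403, 0.58]
force: [0.1, 0.2, 0.0]
grip_width: 0.0373
time: 1.8
position: [0.4008, 0.3216, 0.1675]
orientation: [-0.404, 0.581, 0.403, 0.581]
force: [-0.4, 0.4, -1.0]
grip_width: 0.0173
time: 2.05
position: [0.4526, 0.2738, 0.1548]
orientation: [-0.404, 0.581, 0.403, 0.581]
force: [0.4, 0.0, -0.9]
grip_width: 0.0005
2.05 [0.45263311 0.27382913 0.1547652 ] [ 0.38759357  0.03656271 -0.87311517] 0.0004963511751785055
[[-2.000e-04 -9.371e-01  3.491e-01]
 [-7.000e-04  3.491e-01  9.371e-01]
 [-1.000e+00 -1.000e-04 -8.000e-04]]
[0.49704984 0.03449852 0.01650162]
```

View pics/a.png

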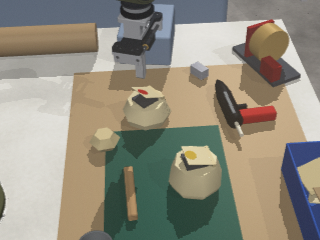

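The closed fingertips hang about 5 cm above the red flap, around (140,75) in the crop, with free space all round. Now I'll lower them slowly.

```bash
python3 -m crank '{"translation":[[0.2,0.034,0.016],[0.4,0.034,0.016],[0.5,0.034,0.016],[0.5,0.034,0.016],[0.5,0.034,0.016]],"delta_rot":[[0,0,0],[0,0,0],[0,0,0],[0,0,0],[0,0,0]],"fingers":[0,0,0,0,0]}'
python3 -m crank '{"translation":[[0.025,0,0],[0.05,0,0],[0.075,0,0],[0.1,0,0],[0.125,0,0],[0.15,0,0],[0.175,0,0],[0.2,0,0],[0.225,0,0],[0.25,0,0],[0.275,0,0],[0.3,0,0]],"delta_rot":[[0,0,0],[0,0,0],[0,0,0],[0,0,0],[0,0,0],[0,0,0],[0,0,0],[0,0,0],[0,0,0],[0,0,0],[0,0,0],[0,0,0]],"fingers":[0,0,0,0,0,0,0,0,0,0,0,0]}'
```

```text
time: 2.52
position: [0.4478, 0.279, 0.1159]
orientation: [-0.404, 0.58, 0.404, 0.58]
force: [0.4, -0.2, 0.3]
grip_width: 0.0006
time: 3.52
position: [0.4482, 0.2782, 0.0912]
orientation: [-0.404, 0.58, 0.404, 0.58]
force: [-0.7, 0.0, 0.7]
grip_width: 0.0005
```

```bash
python3 -m crank '{"translation":[[0.015,0,0],[0.03,0,0],[0.045,0,0],[0.06,0,0],[0.07,0,0],[0.08,0,0],[0.09,0,0],[0.1,0,0],[0.1,0,0],[0.1,0,0]],"delta_rot":[[0,0,0],[0,0,0],[0,0,0],[0,0,0],[0,0,0],[0,0,0],[0,0,0],[0,0,0],[0,0,0],[0,0,0]],"fingers":[0,0,0,0,0,0,0,0,0,0]}'
```

```text
time: 4.35
position: [0.4482, 0.2782, 0.0834]
orientation: [-0.404, 0.58, 0.404, 0.58]
force: [-0.1, -0.3, -0.2]
grip_width: 0.0005
```

```bash
python3 -m crank '{"translation":[[0.01,0,0],[0.02,0,0],[0.02,0,0],[0.02,0,0]],"delta_rot":[[0,0,0],[0,0,0],[0,0,0],[0,0,0]],"fingers":[0,0,0,0]}'
python3 - <<'E'
from h import *
S=cams.grab_frame('side');cv2.imwrite('pics/b.png',cv2.resize(S['image'][130:280,190:390],(800,600),interpolation=2));print(telemetry.get_state()['force'])
E
```

```text
time: 4.68
position: [0.4483, 0.2783, 0.082]
orientation: [-0.404, 0.58, 0.404, 0.58]
force: [-1.6, -1.3, 5.1]
grip_width: -0.0
[-1.62367844 -0.61493606  4.57759489]
```

View pics/b.png

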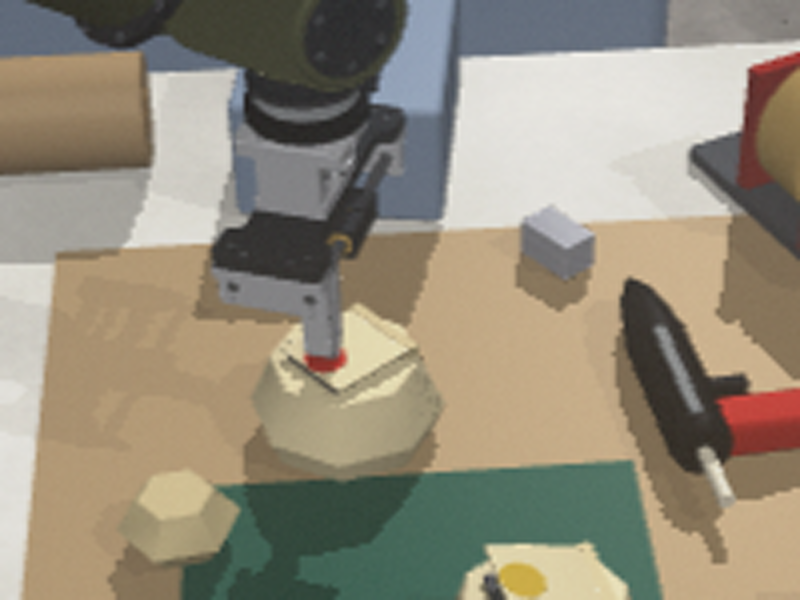

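The red flap lies flat under the tip, which is on the dot (about 325,360), at roughly 5 N. Next I'll lift straight up and travel to yellow.

```bash
python3 -m crank '{"translation":[[-0.05,0,0],[-0.3,0,0],[-0.7,0,0],[-0.8,0,0],[-0.8,0,0]],"delta_rot":[[0,0,0],[0,0,0],[0,0,0],[0,0,0],[0,0,0]],"fingers":[0,0,0,0,0]}'
for i in 1 2 3 4; do python3 -m crank '{"translation":[[0,-0.28,-0.3],[0,-0.567,-0.602],[0,-0.567,-0.602]],"delta_rot":[[0,0,0],[0,0,0],[0,0,0]],"fingers":[0,0,0]}' >/dev/null; done
python3 -m crank '{"translation":[[0,0,0],[0,0,0]],"delta_rot":[[0,0,0],[0,0,0]],"fingers":[0,0]}'
python3 - <<'E'
from h import *
from scipy.spatial.transform import Rotation as Ro
s=telemetry.get_state();R=Ro.from_quat(s['orientation']).as_matrix()
print(R.T@(np.array([.551,.0345,.118])-s['position'])/.08)
S=cams.grab_frame('side');T=cams.grab_frame('top')
a,n=dot(S,'red',(275,219));b,m=dot(T,'red',G['red'][:2]);print(a,n,b,m)
if n and m: print(tri(S,a,T,b))
E
```

```text
time: 5.15
position: [0.4491, 0.2787, 0.1482]
orientation: [-0.404, 0.579, 0.404, 0.582]
force: [0.1, -0.6, -0.2]
grip_width: 0.0007
time: 6.32
position: [0.5511, 0.0355, 0.145]
orientation: [-0.404, 0.581, 0.405, 0.58]
force: [-0.6, 0.8, 1.0]
grip_width: 0.0005
[ 0.33759643 -0.0034381  -0.01220009]
[270.81034483 218.81034483] 58 [227.84892086 290.94244604] 139
(array([0.44873792, 0.27463754, 0.06896185]), np.float64(1.3354740241238647))
```

Red dot is now at z = 0.0690, which is exactly flat, and at the predicted xy, so the piece hasn't moved. Now yellow.

```bash
python3 -m crank '{"translation":[[0.15,0,-0.01],[0.3,0,-0.01],[0.34,0,-0.01],[0.34,0,-0.01],[0.34,0,-0.01]],"delta_rot":[[0,0,0],[0,0,0],[0,0,0],[0,0,0],[0,0,0]],"fingers":[0,0,0,0,0]}'
python3 -m crank '{"translation":[[0.022,0,0],[0.044,0,0],[0.066,0,0],[0.088,0,0],[0.11,0,0],[0.132,0,0],[0.154,0,0],[0.176,0,0],[0.198,0,0],[0.22,0,0],[0.24,0,0],[0.25,0,0]],"delta_rot":[[0,0,0],[0,0,0],[0,0,0],[0,0,0],[0,0,0],[0,0,0],[0,0,0],[0,0,0],[0,0,0],[0,0,0],[0,0,0],[0,0,0]],"fingers":[0,0,0,0,0,0,0,0,0,0,0,0]}'
python3 -m crank '{"translation":[[0.006,0,0],[0.012,0,0],[0.012,0,0]],"delta_rot":[[0,0,0],[0,0,0],[0,0,0]],"fingers":[0,0,0]}'
```

```text
time: 6.83
position: [0.5513, 0.0342, 0.1186]
orientation: [-0.404, 0.58, 0.404, 0.58]
force: [-0.6, -0.9, 0.3]
grip_width: 0.0004
time: 7.83
position: [0.5513, 0.0339, 0.0984]
orientation: [-0.404, 0.58, 0.404, 0.58]
force: [-0.2, 0.3, 0.7]
grip_width: 0.0003
time: 8.08
position: [0.5514, 0.0339, 0.0976]
orientation: [-0.404, 0.58, 0.404, 0.58]
force: [-0.2, -1.1, 0.9]
grip_width: 0.0006
```

```bash
python3 -m crank '{"translation":[[0.007,0,0],[0.014,0,0],[0.021,0,0],[0.021,0,0],[0.021,0,0]],"delta_rot":[[0,0,0],[0,0,0],[0,0,0],[0,0,0],[0,0,0]],"fingers":[0,0,0,0,0]}'
```

```text
time: 8.5
position: [0.5515, 0.0339, 0.0962]
orientation: [-0.404, 0.58, 0.404, 0.58]
force: [-1.5, 0.3, 4.0]
grip_width: 0.0004
```

4 N with the tip 1 mm into the foam. Lift and travel to blue.

```bash
python3 -m crank '{"translation":[[-0.05,0,0],[-0.3,0,0],[-0.7,0,0],[-0.86,0,0],[-0.86,0,0]],"delta_rot":[[0,0,0],[0,0,0],[0,0,0],[0,0,0],[0,0,0]],"fingers":[0,0,0,0,0]}'
for i in 1 2 3 4 5; do python3 -m crank '{"translation":[[0,-0.025,-0.43],[0,-0.05,-0.863],[0,-0.05,-0.863]],"delta_rot":[[0,0,0],[0,0,0],[0,0,0]],"fingers":[0,0,0]}' >/dev/null; done
python3 -m crank '{"translation":[[0,0,0],[0,0,0]],"delta_rot":[[0,0,0],[0,0,0]],"fingers":[0,0]}'
python3 - <<'E'
from h import *
from scipy.spatial.transform import Rotation as Ro
s=telemetry.get_state();R=Ro.from_quat(s['orientation']).as_matrix()
print(R.T@(np.array([.4505,-.2966,.14])-s['position'])/.08)
S=cams.grab_frame('side');T=cams.grab_frame('top')
for c,g in(('red',(272,219)),('yellow',(321,279))):
    a,n=dot(S,c,g);b,m=dot(T,c,G[c][:2]);print(c,a,n,b,m)
    if n and m: print(tri(S,a,T,b))
E
```

```text
time: 8.92
position: [0.5527, 0.0339, 0.1681]
orientation: [-0.405, 0.579, 0.403, 0.582]
force: [-0.6, -0.5, -0.0]
grip_width: 0.0009
time: 10.33
position: [0.4509, -0.2958, 0.1642]
orientation: [-0.404, 0.58, 0.405, 0.58]
force: [-0.5, 0.0, 0.1]
grip_width: 0.0007
[ 0.3029624   0.00105673 -0.01127514]
red [270.71929825 218.8245614 ] 57 [227.89285714 290.95714286] 140
(array([0.44860016, 0.27452966, 0.06903564]), np.float64(1.245087345326703))
yellow [321.31578947 279.        ] 38 [347.608 239.584] 125
(array([0.55290714, 0.03453961, 0.08095907]), np.float64(4.089815927607986))
```

```bash
python3 -m crank '{"translation":[[0.15,0,-0.01],[0.27,0,-0.01],[0.3,0,-0.01],[0.3,0,-0.01]],"delta_rot":[[0,0,0],[0,0,0],[0,0,0],[0,0,0]],"fingers":[0,0,0,0]}'
python3 -m crank '{"translation":[[0.028,0,0],[0.056,0,0],[0.084,0,0],[0.112,0,0],[0.14,0,0],[0.168,0,0],[0.196,0,0],[0.224,0,0],[0.252,0,0],[0.28,0,0],[0.3,0,0],[0.32,0,0]],"delta_rot":[[0,0,0],[0,0,0],[0,0,0],[0,0,0],[0,0,0],[0,0,0],[0,0,0],[0,0,0],[0,0,0],[0,0,0],[0,0,0],[0,0,0]],"fingers":[0,0,0,0,0,0,0,0,0,0,0,0]}'
python3 -m crank '{"translation":[[0.01,0,0],[0.02,0,0],[0.03,0,0],[0.03,0,0]],"delta_rot":[[0,0,0],[0,0,0],[0,0,0],[0,0,0]],"fingers":[0,0,0,0]}'
```

```text
time: 10.77
position: [0.4502, -0.2968, 0.1399]
orientation: [-0.404, 0.58, 0.405, 0.58]
force: [-0.2, -0.3, 0.3]
grip_width: 0.0006
time: 11.77
position: [0.4503, -0.2976, 0.115]
orientation: [-0.404, 0.58, 0.404, 0.58]
force: [-0.4, 0.5, 1.0]
grip_width: 0.0004
time: 12.1
position: [0.4503, -0.2976, 0.1127]
orientation: [-0.404, 0.58, 0.404, 0.58]
force: [0.2, 0.2, 0.2]
grip_width: 0.0009
```

```bash
python3 -m crank '{"translation":[[0.008,0,0],[0.016,0,0],[0.024,0,0],[0.032,0,0],[0.032,0,0],[0.032,0,0]],"delta_rot":[[0,0,0],[0,0,0],[0,0,0],[0,0,0],[0,0,0],[0,0,0]],"fingers":[0,0,0,0,0,0]}'
```

```text
time: 12.6
position: [0.4503, -0.2976, 0.1104]
orientation: [-0.404, 0.58, 0.404, 0.58]
force: [-1.5, 0.2, 4.4]
grip_width: 0.0002
```

```bash
python3 -m crank '{"translation":[[-0.05,0,0],[-0.3,0,0],[-0.7,0,0],[-1,0,0],[-1,0,0]],"delta_rot":[[0,0,0],[0,0,0],[0,0,0],[0,0,0],[0,0,0]],"fingers":[0,0,0,0,0]}'
python3 -m crank '{"translation":[[-0.3,0.2,-0.4],[-0.6,0.5,-0.8],[-0.6,0.5,-0.8],[-0.6,0.5,-0.8]],"delta_rot":[[0,0,0],[0,0,0],[0,0,0],[0,0,0]],"fingers":[0,0,0,0]}'
python3 - <<'E'
from h import *
S=cams.grab_frame('side');T=cams.grab_frame('top')
for c,g in(('red',(272,219)),('yellow',(321,279)),('blue',(284,412))):
    a,n=dot(S,c,g);b,m=dot(T,c,G[c][:2]);print(c,a,n,b,m)
    if n and m: print(tri(S,a,T,b))
cv2.imwrite('pics/e.png',cv2.resize(S['image'][190:480,170:460],(600,600),interpolation=2))
t0=cv2.imread('pics/t.png'); cv2.imwrite('pics/f.png',np.hstack([t0[110:370,120:520],T['image'][110:370,120:520]]))
E
```

```text
time: 13.02
position: [0.4517, -0.2986, 0.1953]
orientation: [-0.407, 0.579, 0.402, 0.581]
force: [-0.2, -0.1, 0.7]
grip_width: 0.0002
time: 13.35
position: [0.3897, -0.345, 0.2394]
orientation: [-0.404, 0.581, 0.403, 0.581]
force: [1.3, -0.2, 0.6]
grip_width: 0.0005
red [270.71929825 218.8245614 ] 57 [227.84892086 290.94244604] 139
(array([0.44861749, 0.2746279 , 0.06895706]), np.float64(1.2289776526990832))
yellow [318.85714286 278.7012987 ] 77 [347.608 239.584] 125
(array([0.54988643, 0.03457611, 0.08295728]), np.float64(1.5840986476456609))
blue [281.13580247 412.59259259] 162 [518.30327869 289.54918033] 122
(array([ 0.44767395, -0.29647456,  0.09659255]), np.float64(1.6639946713542635))
```

View pics/e.png

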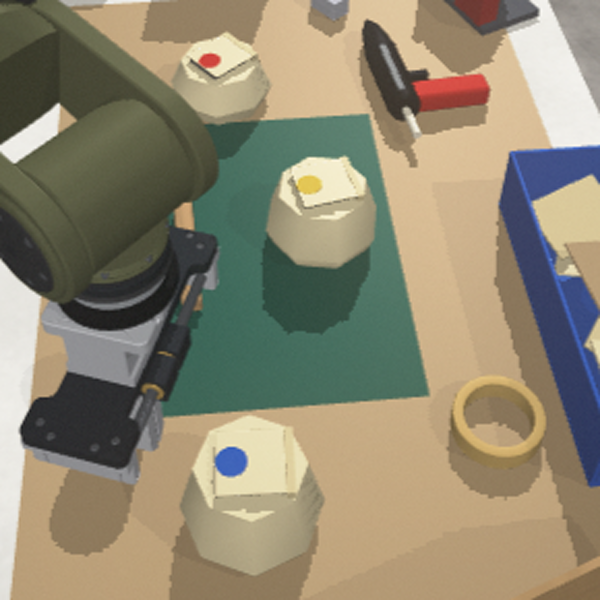

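View pics/f.png

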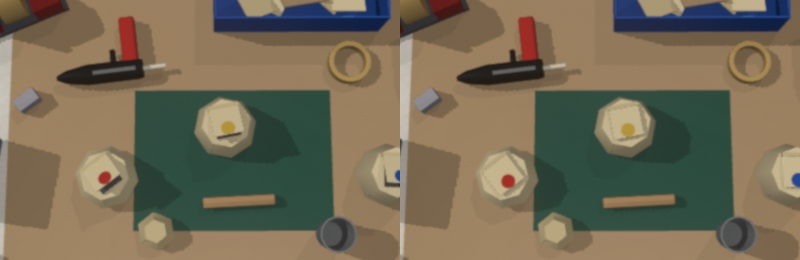

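All three flaps lie flat, with no dark gap left under the free edges. In the before/after top views nothing else has shifted, and the arm is clear. Handing in.

```bash
python3 -c "
from h import *
s=telemetry.get_state();print(s['time'],s['force']);print(robot.hand_in())"
```

```text
13.45 [-0.98120204  0.36367887 -0.54425304]
the job is handed in; nothing more can be done
None
```

I pressed the three flaps flat with the closed fingertips, in the order red, yellow, blue. At the end of each press the tip force read about 4 to 5 N. I handed in at 13.5 s with the arm lifted clear and touching nothing.

**Flap heights:** in the last pictures the dots measured 69.0, 83.0 and 96.6 mm above the table. Lying flat, they should be at 69, 83 and 97 mm. The camera calibration is only good to about 2 mm. No dark gap showed under the free edges.

**Pieces and bystanders:** the dots ended where I had predicted, within about 1 mm, so the pieces did not shift. The other things looked unmoved in the before and after top views; I compared them by eye only.

**One disagreement:** a mid-way check of the yellow dot gave 81 mm with a poor fit, because the colour mask caught only part of the dot. The final check gave 83.0 mm.

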